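Try the new catch on the red stall cupboard

ROBOT

A 6-joint arm with a two-finger parallel gripper is mounted at the origin on the work surface. World frame = base frame: x ahead of the robot, y to its left, z up, the work surface at z = 0. Lengths are in m, angles in rad, forces in N, time in s.
With the tool pointing down it reaches from about 0.25 to 0.725 m from the base axis. Payload 4 kg.
Tool frame: the origin (TCP) lies between the finger pads; the fingertips stand 14 mm ahead of it and the grasp point (between the pads) lies 5 mm behind it; z points along the fingers, y is the line along which they close (so a half turn about z gives the same grasp; the last joint's range is limited). The gripper opens to 85 mm and grips with 20 to 120 N. Pads are 22 mm wide; open, the fingers measure 114 mm over their backs; the gripper's body (76 mm by 85 mm) begins 54 mm behind the grasp point. The pads swing forward as they close: fully open they stand 13 mm farther back than shut.
Start: joints at [1.208, 0.241, 0.005, 1.335, 0, 1.571], TCP at [0.177, 0.467, 0.223] pointing down, gripper open.
Joint ranges: [-2.72, 2.72], [-1.05, 1.87], [-1.09, 1.28], [-1.99, 2.15], [-1.42, 1.44], [-3.14, 3.14]. Speed limits (rad/s): [2.79, 2.79, 3.14, 3.14, 3.14, 3.14].

INTERFACE

Orientations are given as a unit quaternion [x, y, z, w].
In Python, from station import env, imaging gives the robot as it stands. The module is installed in compiled form; this text tells all that it offers.
- The arm moves only by the tool jog_arm, never from a script. Its arguments are lists of equal length, an entry for each row: "rotation": the turn, a rotation vector about the tool's x, y, z in rad, a list of three; "slide": the shift along the tool's x, y, z in m, a list of three; "gripper": the finger opening in m, from 0 to 0.0854. In form: {"rotation": [[wx, wy, wz], ...], "slide": [[dx, dy, dz], ...], "gripper": [gripper, ...]}. A call has 1 to 20 rows; each row shifts and turns the commanded pose from where the row before left it, along the tool's axes as they then stand; what a row does not reach is not made up. A row lasts 1/12 s, in which the tool goes at most 41.7 mm and 7.16 degrees, less where a joint would pass 70% of its speed; a pose out of reach is approached as far as the arm can. A call is refused whole if a number of a shift passes 0.0417 or a number of a turn 0.125, either way. A call with a gripper value outside its range is refused whole. The fingers move at their own pace and stop on an object; "grip_force" is the grip in N (left out, the last holds). Time passes only in rows, so rows that do not move let the fingers close. It gives the time, the measured TCP pose, the force, the opening and the grip force at its end, in the units of the state.
- env.state(): the state, without advancing time (a new reading comes with each control period).
- imaging.camera(name): name is "scene" or "side" or "wrist"; returns a dict with "pixels" (400x640x3 uint8, red, green, blue), "fx", "fy", "cx", "cy" (pixels), "eye" and "orientation" of the camera in the world. Camera axes: x right, y up, looking along -z (the intrinsics and any distortion apply to the point x, -y, -z); pixel columns grow to the right and rows downward; lengths in m; the calibration is good to about 2 mm. A picture is of the moment at which its call begins. There is no depth.
- env.hand_in(): hands the job in; it is judged then, once.
The state is a dict: "t": time; "joint_positions": joint angles; "joint_vel": joint speeds; "tau": joint torques, N m; "tool_pos": TCP position; "eef_rot": TCP orientation; "contact_force": force on the tool from outside, world axes, zero at the start; "torque": the same for the moment, N m; "grip_width": finger opening in m; "gripper_force": force on a finger pad.
Only numpy, scipy, OpenCV 4.12 (cv2) and the standard library are available. Lean on these libraries where they do the work, as an engineer would, in place of code of your own. Each camera call takes 0.05 s, during which the arm holds its last target. There are 200 camera calls.

TASK

The red cupboard on the stall counter has just had a new roller catch fitted: try it. Push its red door, which stands ajar, fully shut until the catch snaps, then pull it open again through the catch, leave it standing wide open (at least 60 degrees) and let go. Leave the blue cupboard's door shut.

Things in the scene. Friction and masses are not known exactly. Their poses are not given: they have to be found in the camera images.
- red_door (a joint): Red door's angle, rad: 0 fully shut, grows as it opens to the robot, stop at 1.5; starts ajar at 0.45 to 0.85 and stays where left. The sprung roller catch on the roof's front edge stands 22 mm above the roof: it meets the strike on the door at about 0.17 rad and resists with up to about 6 N at the handle; below 0.08 rad it snaps the door shut and holds it: about 6 N to pull free
- red_door_handle (a point): Grip point, 165 mm above the counter, of the door's yellow handle: an upright round bar 12 mm across, axis 45 mm out from the door's front face, free top 20 mm above this point, stalks to the door 41 mm and more below. May be straddled from above; can turn in the grip. Lies at (-57, -170) mm from the hinge axis in door axes: x square to the door (inward when shut), y towards the hinge, z up
- red_door_hinge (a point): Point on the red door's vertical hinge axis, as high as the handle's grip point, at the left (+y) front edge of the red-roofed cupboard: a fixed steel box 200 wide, 200 deep, 170 high, slightly yawed, left or right of the blue one. The door is 200 wide, 166 high, 12 thick. The point's axes are the door's axes and turn with it
- blue_door (a joint): Angle, rad, of the blue door of the blue-roofed cupboard, the same make, standing beside the red one: 0 shut on its catch, grows as it opens. It starts shut and must stay shut

How it is judged:
On the way:
1. the red door is fully shut on its catch (value of joint red_door below 0.03 rad), for 0.2 s.
At the end, for the whole second after the job is handed in: After having been shut on its catch (below 0.03 rad), the red door stands open at more than 1.0 rad (57 degrees), at rest, and the blue door is shut (below 0.06 rad) (value of joint red_door above 1 rad and velocity of joint red_door between -0.05 and 0.05 rad/s and value of joint blue_door below 0.06 rad); the robot touches nothing.
It fails at once if the blue cupboard's door is pulled off its catch (value of joint blue_door above 0.08 rad).
It also fails if it takes over 38 s, if anything falls off the work surface, if the arm or the gripper's body presses on something with over 40 N, if the wrist force passes 120 N, or if a joint passes its speed limit or range.

## Working session

There is one attempt and no reset: what is moved stays moved. The work goes in short steps, Python scripts to look and compute and a tool call to move; the robot and the scene stay as the last step left them, time stands still between calls to the robot, and variables do not carry over. Pictures are saved under pics/ and viewed, at most 10 in all, crops included, and the job is handed in when it is done.

Besides the shell and the picture viewer there is one more tool, called by a JSON object that holds its "method" and its "body", one argument or row to a line. jog_arm: Moves the arm, as the interface text tells. Its arguments: {"type":"object","properties":{"rotation":{"type":"array"},"slide":{"type":"array"},"gripper":{"type":"array"},"grip_force":{"type":"number"}},"required":["rotation","slide","gripper"]}

```bash
mkdir -p pics; cat > h.py <<'E'
import numpy as np, cv2, json
from station import env, imaging
from scipy.spatial.transform import Rotation as R
def snap(n,f):
    c=imaging.camera(n); cv2.imwrite(f'pics/{f}.png',cv2.cvtColor(c['pixels'],cv2.COLOR_RGB2BGR))
    np.save(f'pics/{f}.npy',{k:v for k,v in c.items()},allow_pickle=True); return c
def ld(f): return np.load(f'pics/{f}.npy',allow_pickle=True).item()
def ray(c,u,v):
    d=np.array([(u-c['cx'])/c['fx'],-(v-c['cy'])/c['fy'],-1.])
    return np.array(c['eye']),R.from_quat(c['orientation']).apply(d)
def atz(c,u,v,z):
    e,d=ray(c,u,v); return e+d*(z-e[2])/d[2]
def proj(c,p):
    q=R.from_quat(c['orientation']).inv().apply(np.array(p)-c['eye']); return c['cx']+c['fx']*q[0]/-q[2], c['cy']-c['fy']*q[1]/-q[2]
E
python3 - <<'E'
from h import *
for n in('scene','side'):
    c=snap(n,n+'0'); print({k:v for k,v in c.items() if k!='pixels'})
print(env.state())
E
```

```text
{'fx': 444.25157383076373, 'fy': 444.25157383076373, 'cx': 322.7087675129397, 'cy': 196.22201717826712, 'eye': array([1.05483653, 0.68908851, 0.83350687]), 'orientation': array([0.10958614, 0.38908122, 0.87484784, 0.26692308])}
{'fx': 506.0177517128281, 'fy': 506.0177517128281, 'cx': 323.15663931245695, 'cy': 199.6010089410295, 'eye': array([0.5058643 , 0.83121316, 0.6949564 ]), 'orientation': array([-0.03643886,  0.45587195,  0.88724368, -0.06042876])}
{'t': 0.1, 'joint_positions': array([1.20797813e+00, 2.41366071e-01, 3.86344453e-03, 1.33520578e+00,
       2.39268216e-05, 1.57080384e+00]), 'joint_vel': array([-3.71017720e-05, -1.28006128e-03,  2.88004158e-03, -1.21304665e-03,
        1.48909429e-03,  8.46513405e-04]), 'tau': array([ 6.25619959e-04, -3.73138118e+01,  2.53010058e+01,  1.08750619e-02,
        2.63452893e-05, -1.06473635e-06]), 'tool_pos': array([0.17724164, 0.46690866, 0.22218951]), 'eef_rot': array([ 1.80419351e-01,  9.83589317e-01, -9.38192875e-04, -1.84247993e-04]), 'contact_force': array([-0.47793106,  0.34166962,  0.01011092]), 'torque': array([ 0.00842036, -0.05652929, -0.03918503]), 'gripper_force': 0.0, 'grip_width': 0.08533825940952472}
```

View pics/scene0.png

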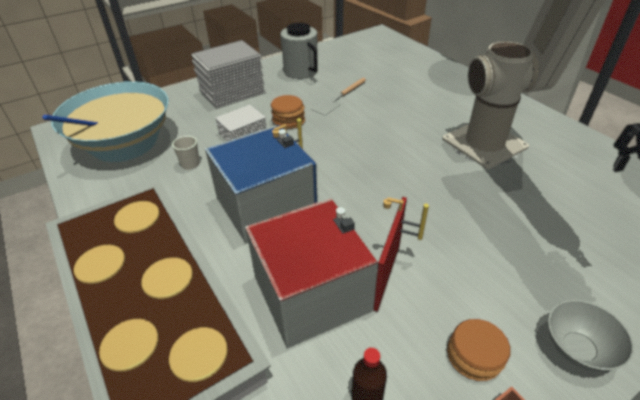

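View pics/side0.png

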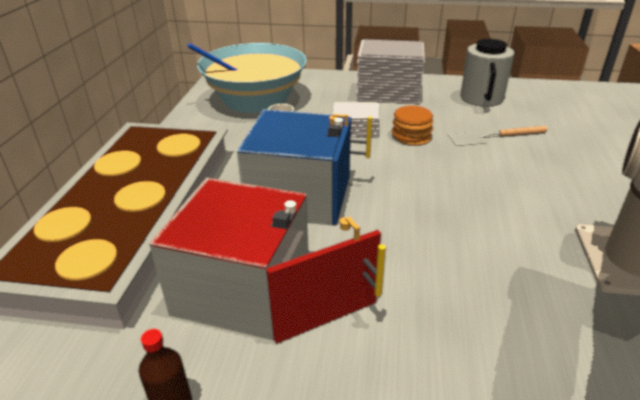

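The red cupboard is nearer the side camera, with its roof around (235,220) there and (312,245) in scene. Its door is open, with the yellow bar's top near (381,247) in side and (425,206) in scene. The blue cupboard stands to its right (−y).

```bash
python3 - <<'E'
from h import *
a=cv2.imread('pics/scene0.png')[170:330,240:440]; b=cv2.imread('pics/side0.png')[165:345,150:400]
a=cv2.resize(a,None,fx=3.5,fy=3.5,interpolation=cv2.INTER_CUBIC)[:290*2]
b=cv2.resize(b,None,fx=3.2,fy=3.2,interpolation=cv2.INTER_CUBIC)
cv2.imwrite('pics/a.png',a);cv2.imwrite('pics/b.png',b)
E
```

```text
(no output)
```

View pics/a.png

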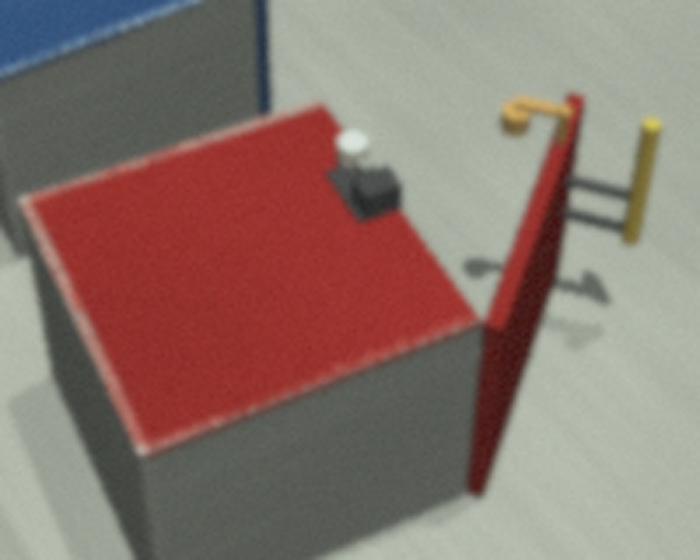

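View pics/b.png

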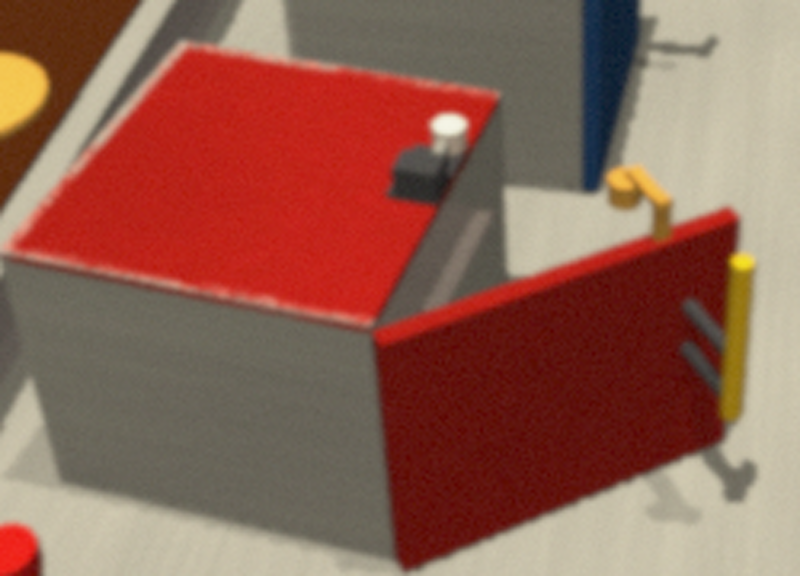

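```bash
python3 - <<'E'
from h import *
A=ld('scene0');B=ld('side0')
fa=lambda p:(p[0]/3.5+240,p[1]/3.5+170); fb=lambda p:(p[0]/3.2+150,p[1]/3.2+165)
P=dict(FL=((478,322),(375,325),.17),FR=((325,105),(498,95),.17),BR=((25,200),(185,43),.17),BL=((145,450),(10,250),.17),H=((652,124),(741,262),.185),
 doorhingetop=((490,324),(380,345),.17),doorfree=((577,97),(735,213),.17))
for k,(a,b,z) in P.items():
    print(k,atz(A,*fa(a),z).round(4),atz(B,*fb(b),z).round(4))
print('bluefrontbot?',atz(B,*fb((592,188)),.0).round(3), 'roller', atz(A,*fa((352,140)),.19).round(3))
for n,q in (('blueFL A',(318,160)),('blueFR A',(272,130))): print(n,atz(A,*q,.17).round(3))
print('blueB FL',atz(B,345,157,.17).round(3),'FR',atz(B,351,117,.17).round(3),'bh',atz(B,370,119,.185).round(3), atz(A,300,122,.185).round(3))
E
```

```text
FL [0.6794 0.289  0.17  ] [0.6733 0.2877 0.17  ]
FR [0.6496 0.0987 0.17  ] [0.6475 0.0941 0.17  ]
BR [0.8424 0.0663 0.17  ] [0.8413 0.0646 0.17  ]
BL [0.8704 0.259  0.17  ] [0.867  0.2583 0.17  ]
H [0.506  0.2375 0.185 ] [0.5048 0.2376 0.185 ]
doorhingetop [0.6749 0.2937 0.17  ] [0.6679 0.3006 0.17  ]
doorfree [0.5149 0.1824 0.17  ] [0.5096 0.1824 0.17  ]
bluefrontbot? [ 0.61  -0.042  0.   ] roller [0.666 0.151 0.19 ]
blueFL A [ 0.598 -0.04   0.17 ]
blueFR A [ 0.628 -0.219  0.17 ]
blueB FL [ 0.591 -0.047  0.17 ] FR [ 0.596 -0.227  0.17 ] bh [ 0.551 -0.193  0.185] [ 0.558 -0.189  0.185]
```

{"method": "jog_arm", "body": {
  "rotation": [
    [0,0,0],
    [0,0,0],
    [0,0,0],
    [0,0,0],
    [0,0,0],
    [0,0,0],
    [0,0,0],
    [0,0,0],
    [0,0,0],
    [0,0,0],
    [0,0,0],
    [0,0,0],
    [0,0,-0.108],
    [0,0,-0.108],
    [0,0,-0.108],
    [0,0,-0.108],
    [0,0,-0.108],
    [0,0,-0.108],
    [0,0,0],
    [0,0,0]
  ],
  "slide": [
    [-0.0323,-0.0082,-0.001],
    [-0.0323,-0.0082,-0.001],
    [-0.0323,-0.0082,-0.001],
    [-0.0323,-0.0082,-0.001],
    [-0.0323,-0.0082,-0.001],
    [-0.0323,-0.0082,-0.001],
    [-0.0323,-0.0082,-0.001],
    [-0.0323,-0.0082,-0.001],
    [-0.0323,-0.0082,-0.001],
    [-0.0323,-0.0082,-0.001],
    [-0.0323,-0.0082,-0.001],
    [-0.0323,-0.0082,-0.001],
    [0,0,0],
    [0,0,0],
    [0,0,0],
    [0,0,0],
    [0,0,0],
    [0,0,0],
    [0,0,0],
    [0,0,0]
  ],
  "gripper": [0.04,0.04,0.04,0.04,0.04,0.04,0.04,0.04,0.04,0.04,0.04,0.04,0.04,0.04,0.04,0.04,0.04,0.04,0.04,0.04],
  "grip_force": 30
}}

```text
t: 1.77
tool_pos: [0.5047, 0.2378, 0.2345]
eef_rot: [-0.141, 0.99, -0.0, -0.0]
contact_force: [0.1, 0.5, -0.3]
grip_width: 0.0401
gripper_force: 0.0
```

```bash
cat >> h.py <<'E'
C=np.array([.676,.288]);r=.1793
def pose():
    s=env.state(); M=R.from_quat(s['eef_rot']).as_matrix(); return s,np.array(s['tool_pos']),M
def rep():
    s,p,M=pose(); d=p[:2]-C
    print('t',s['t'],'p',p.round(4),'alpha',np.arctan2(M[1,1],M[0,1]).round(3),'zax',M[:,2].round(3),'F',np.round(s['contact_force'],1),'w',round(s['grip_width'],4),'gf',s['gripper_force'],'q',np.round(s['joint_positions'],2),'r',np.hypot(*d).round(4),'th',(-2.047-(np.arctan2(d[1],d[0])-2*np.pi*(d[1]>0))).round(3))
E
python3 - <<'E'
from h import *
rep(); c=snap('wrist','w1'); s,p,M=pose(); H=np.array([.5055,.2375,.165])
print(M.T@(H-p)); print(proj(c,[.5055,.2375,.185]))
E
```

```text
t 1.7667 p [0.5047 0.2378 0.2345] alpha 1.853 zax [-0.001 -0.    -1.   ] F [ 0.1  0.5 -0.3] w 0.0401 gf 0.0 q [ 0.44  0.35  0.19  1.41 -0.    0.16] r 0.1785 th 0.809
[-0.00073813 -0.00050661  0.06963561]
(np.float64(321.39284433068934), np.float64(220.75261741547777))
```

View pics/w1.png

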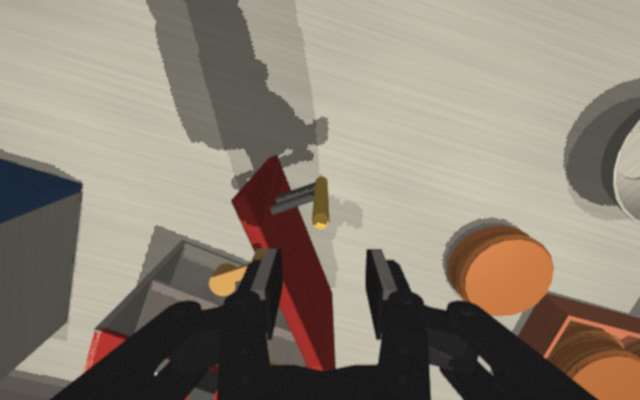

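The bar's top shows at (321,222), against a prediction of (321,221), so the estimate is good. The fingers straddle it, so I'll descend slowly and grip.

{"method": "jog_arm", "body": {
  "rotation": [
    [0,0,0],
    [0,0,0],
    [0,0,0],
    [0,0,0],
    [0,0,0],
    [0,0,0],
    [0,0,0],
    [0,0,0],
    [0,0,0],
    [0,0,0],
    [0,0,0],
    [0,0,0],
    [0,0,0],
    [0,0,0]
  ],
  "slide": [
    [-0.0005,-0.0005,0],
    [0,0,0.0115],
    [0,0,0.0115],
    [0,0,0.0115],
    [0,0,0.0115],
    [0,0,0.0115],
    [0,0,0.0115],
    [0,0,0],
    [0,0,0],
    [0,0,0],
    [0,0,0],
    [0,0,0],
    [0,0,0],
    [0,0,0]
  ],
  "gripper": [0.032,0.032,0.032,0.032,0.032,0.032,0.032,0.032,0,0,0,0,0,0],
  "grip_force": 30
}}

```text
t: 2.98
tool_pos: [0.5057, 0.2376, 0.1665]
eef_rot: [-0.142, 0.99, 0.0, 0.0]
contact_force: [-1.0, 0.0, 1.4]
grip_width: 0.0099
gripper_force: 29.4
```

```bash
python3 - <<'E'
from h import *
rep()
s,p,M=pose(); d=p[:2]-C
R0=np.hypot(*d)
# row for rigid swing about hinge by dphi (world z +): slide in tool frame, then tool z turn -dphi
for dp in (.05,.04,.03,-.05):
    n=C+R.from_euler('z',dp).as_matrix()[:2,:2]@d
    print(dp,(M.T@np.r_[n-p[:2],0]).round(5))
E
```

```text
t 2.9833 p [0.5057 0.2376 0.1665] alpha 1.856 zax [ 0.001  0.    -1.   ] F [-1.   0.   1.4] w 0.0099 gf 29.388984739780426 q [0.44 0.38 0.06 1.24 0.   0.15] r 0.1776 th 0.807
0.05 [-0.00024 -0.00888 -0.     ]
0.04 [-0.00016 -0.0071  -0.     ]
0.03 [-9.00e-05 -5.33e-03 -0.00e+00]
-0.05 [-0.0002   0.00888  0.     ]
```

{"method": "jog_arm", "body": {
  "rotation": [
    [0,0,-0.04],
    [0,0,-0.04],
    [0,0,-0.04],
    [0,0,-0.04],
    [0,0,-0.04],
    [0,0,-0.04],
    [0,0,-0.04],
    [0,0,-0.04],
    [0,0,-0.04],
    [0,0,-0.04],
    [0,0,-0.04],
    [0,0,-0.04],
    [0,0,-0.04],
    [0,0,-0.04]
  ],
  "slide": [
    [-0.00015,-0.0071,0],
    [-0.00015,-0.0071,0],
    [-0.00015,-0.0071,0],
    [-0.00015,-0.0071,0],
    [-0.00015,-0.0071,0],
    [-0.00015,-0.0071,0],
    [-0.00015,-0.0071,0],
    [-0.00015,-0.0071,0],
    [-0.00015,-0.0071,0],
    [-0.00015,-0.0071,0],
    [-0.00015,-0.0071,0],
    [-0.00015,-0.0071,0],
    [-0.00015,-0.0071,0],
    [-0.00015,-0.0071,0]
  ],
  "gripper": [0,0,0,0,0,0,0,0,0,0,0,0,0,0]
}}

```text
t: 4.15
tool_pos: [0.5587, 0.1546, 0.1665]
eef_rot: [-0.411, 0.912, 0.0, 0.001]
contact_force: [1.2, 0.2, 0.1]
grip_width: 0.01
gripper_force: 29.4
```

```bash
python3 -c "
from h import *
rep()"
```

```text
t 4.15 p [0.5587 0.1546 0.1665] alpha 2.418 zax [ 0.001  0.    -1.   ] F [1.2 0.2 0.1] w 0.01 gf 29.431866109371185 q [ 0.27  0.43  0.12  1.26  0.   -0.58] r 0.1776 th 0.245
```

{"method": "jog_arm", "body": {
  "rotation": [
    [0,0,-0.04],
    [0,0,-0.04],
    [0,0,-0.04],
    [0,0,-0.04],
    [0,0,-0.04],
    [0,0,-0.03],
    [0,0,0],
    [0,0,0]
  ],
  "slide": [
    [-0.00015,-0.0071,0],
    [-0.00015,-0.0071,0],
    [-0.00015,-0.0071,0],
    [-0.00015,-0.0071,0],
    [-0.00015,-0.0071,0],
    [-0.0001,-0.0053,0],
    [0,0,0],
    [0,0,0]
  ],
  "gripper": [0,0,0,0,0,0,0,0]
}}

```text
t: 4.82
tool_pos: [0.5933, 0.1308, 0.1666]
eef_rot: [-0.511, 0.859, -0.001, 0.001]
contact_force: [3.9, -2.4, -1.3]
grip_width: 0.01
gripper_force: 29.5
```

```bash
python3 -c "
from h import *
rep()
s,p,M=pose();print((M.T@s['contact_force']).round(1))
snap('side','s2');snap('scene','c2')
a=cv2.imread('pics/side0.png');a=cv2.imread('pics/c2.png')[150:300,250:450];b=cv2.imread('pics/s2.png')[150:300,170:370]
cv2.imwrite('pics/v2.png',cv2.resize(np.hstack([a,b]),None,fx=2,fy=2,interpolation=cv2.INTER_CUBIC))"
```

```text
t 4.8167 p [0.5933 0.1308 0.1666] alpha 2.644 zax [ 0.004 -0.001 -1.   ] F [ 3.9 -2.4 -1.3] w 0.01 gf 29.464470148086548 q [ 0.22  0.48  0.2   1.29 -0.   -0.86] r 0.1777 th 0.008
[ 0.2 -4.6  1.3]
```

View pics/v2.png

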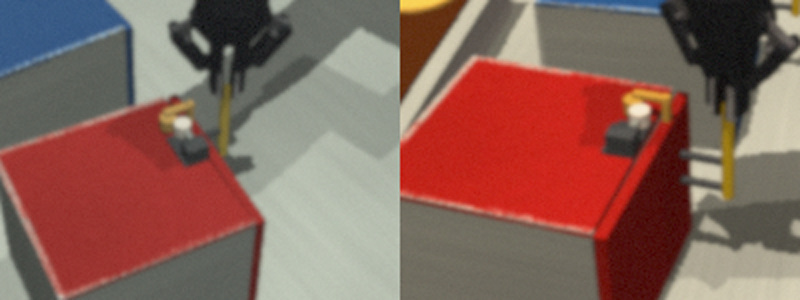

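The door is almost shut with the hook over the roller. The force still pulls inwards, so it isn't on its stop yet and I'll press on in small steps.

{"method": "jog_arm", "body": {
  "rotation": [
    [0,0,-0.01],
    [0,0,-0.01],
    [0,0,0],
    [0,0,0]
  ],
  "slide": [
    [0,-0.002,0],
    [0,-0.002,0],
    [0,0,0],
    [0,0,0]
  ],
  "gripper": [0,0,0,0]
}}

```text
t: 5.25
tool_pos: [0.5958, 0.1294, 0.1665]
eef_rot: [-0.521, 0.854, -0.001, 0.001]
contact_force: [4.6, -2.3, 0.5]
grip_width: 0.0099
gripper_force: 29.7
```

```bash
python3 -c "
from h import *
rep()
s,p,M=pose();print((M.T@s['contact_force']).round(1))"
```

```text
t 5.25 p [0.5958 0.1294 0.1665] alpha 2.666 zax [ 0.002 -0.    -1.   ] F [ 4.6 -2.3  0.5] w 0.0099 gf 29.65630352497101 q [ 0.21  0.48  0.21  1.3  -0.   -0.88] r 0.1777 th -0.008
[-0.1 -5.1 -0.5]
```

{"method": "jog_arm", "body": {
  "rotation": [
    [0,0,-0.01],
    [0,0,-0.01],
    [0,0,0],
    [0,0,0]
  ],
  "slide": [
    [0,-0.002,0],
    [0,-0.002,0],
    [0,0,0],
    [0,0,0]
  ],
  "gripper": [0,0,0,0]
}}

```text
t: 5.58
tool_pos: [0.5966, 0.129, 0.1664]
eef_rot: [-0.53, 0.848, 0.002, -0.001]
contact_force: [-3.4, 1.1, 5.7]
grip_width: 0.0095
gripper_force: 30.1
```

```bash
python3 -c "
from h import *
rep()
s,p,M=pose();print((M.T@s['contact_force']).round(1))"
```

```text
t 5.5833 p [0.5966 0.129  0.1664] alpha 2.687 zax [-0.004  0.002 -1.   ] F [-3.4  1.1  5.7] w 0.0095 gf 30.097225606441498 q [ 0.21  0.49  0.22  1.31  0.   -0.91] r 0.1777 th -0.013
[ 0.5  3.6 -5.7]
```

The force has reversed and the motion has stopped, so the door is on its stop. I'll press a touch more, hold for 0.4 s, then pull open.

{"method": "jog_arm", "body": {
  "rotation": [
    [0,0,0],
    [0,0,0],
    [0,0,0],
    [0,0,0],
    [0,0,0]
  ],
  "slide": [
    [0,-0.0015,0],
    [0,0,0],
    [0,0,0],
    [0,0,0],
    [0,0,0]
  ],
  "gripper": [0,0,0,0,0]
}}

```text
t: 6.0
tool_pos: [0.5966, 0.129, 0.1664]
eef_rot: [-0.53, 0.848, 0.003, -0.002]
contact_force: [-7.2, 2.8, 7.1]
grip_width: 0.0096
gripper_force: 30.3
```

```bash
python3 -c "
from h import *
rep()
s,p,M=pose();print((M.T@s['contact_force']).round(1))
snap('side','s3');snap('scene','c3')
a=cv2.imread('pics/c3.png')[150:300,250:450];b=cv2.imread('pics/s3.png')[150:300,170:370]
cv2.imwrite('pics/v3.png',cv2.resize(np.hstack([a,b]),None,fx=2,fy=2,interpolation=cv2.INTER_CUBIC))"
```

```text
t 6.0 p [0.5966 0.129  0.1664] alpha 2.688 zax [-0.006  0.003 -1.   ] F [-7.2  2.8  7.1] w 0.0096 gf 30.262670516967773 q [ 0.21  0.49  0.22  1.31  0.   -0.91] r 0.1777 th -0.013
[ 0.6  7.7 -7.1]
```

View pics/v3.png

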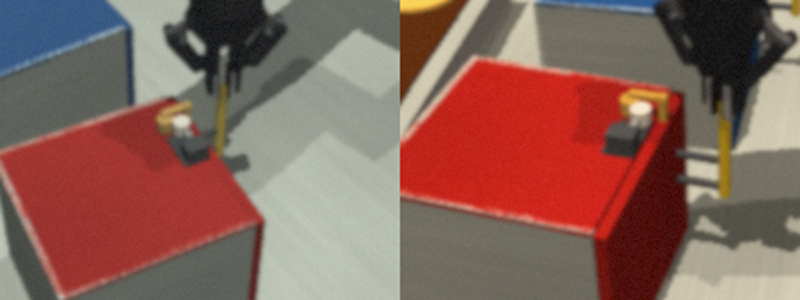

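The strike sits over the roller, the door is flush and it doesn't move under an 8 N push, so it is shut. Now I'll pull it open.

{"method": "jog_arm", "body": {
  "rotation": [
    [0,0,0],
    [0,0,0.04],
    [0,0,0.04],
    [0,0,0.04],
    [0,0,0.04],
    [0,0,0.04],
    [0,0,0.04],
    [0,0,0.04],
    [0,0,0.04],
    [0,0,0.04],
    [0,0,0.04],
    [0,0,0.04],
    [0,0,0.04],
    [0,0,0.04],
    [0,0,0.04],
    [0,0,0.04]
  ],
  "slide": [
    [0,0.004,0],
    [-0.00015,0.0071,0],
    [-0.00015,0.0071,0],
    [-0.00015,0.0071,0],
    [-0.00015,0.0071,0],
    [-0.00015,0.0071,0],
    [-0.00015,0.0071,0],
    [-0.00015,0.0071,0],
    [-0.00015,0.0071,0],
    [-0.00015,0.0071,0],
    [-0.00015,0.0071,0],
    [-0.00015,0.0071,0],
    [-0.00015,0.0071,0],
    [-0.00015,0.0071,0],
    [-0.00015,0.0071,0],
    [-0.00015,0.0071,0]
  ],
  "gripper": [0,0,0,0,0,0,0,0,0,0,0,0,0,0,0,0],
  "grip_force": 40
}}

```text
t: 7.43
tool_pos: [0.5204, 0.2023, 0.1665]
eef_rot: [-0.254, 0.967, 0.001, 0.001]
contact_force: [4.2, 1.7, 1.0]
grip_width: 0.0094
gripper_force: 39.1
```

```bash
python3 -c "
from h import *
rep()
s,p,M=pose();print((M.T@s['contact_force']).round(1))"
```

```text
t 7.4333 p [0.5204 0.2023 0.1665] alpha 2.085 zax [ 0.001  0.002 -1.   ] F [4.2 1.7 1. ] w 0.0094 gf 39.1241329908371 q [ 0.37  0.38  0.05  1.24  0.   -0.14] r 0.1776 th 0.591
[-4.5 -0.5 -1. ]
```

{"method": "jog_arm", "body": {
  "rotation": [
    [0,0,0.04],
    [0,0,0.04],
    [0,0,0.04],
    [0,0,0.04],
    [0,0,0.04],
    [0,0,0.04],
    [0,0,0.04],
    [0,0,0.04],
    [0,0,0.04],
    [0,0,0.04],
    [0,0,0.04],
    [0,0,0.04],
    [0,0,0.04],
    [0,0,0.04],
    [0,0,0.04],
    [0,0,0.04],
    [0,0,0.02],
    [0,0,0],
    [0,0,0],
    [0,0,0]
  ],
  "slide": [
    [-0.00015,0.0071,0],
    [-0.00015,0.0071,0],
    [-0.00015,0.0071,0],
    [-0.00015,0.0071,0],
    [-0.00015,0.0071,0],
    [-0.00015,0.0071,0],
    [-0.00015,0.0071,0],
    [-0.00015,0.0071,0],
    [-0.00015,0.0071,0],
    [-0.00015,0.0071,0],
    [-0.00015,0.0071,0],
    [-0.00015,0.0071,0],
    [-0.00015,0.0071,0],
    [-0.00015,0.0071,0],
    [-0.00015,0.0071,0],
    [-0.00015,0.0071,0],
    [0,0.0035,0],
    [0,0,0],
    [0,0,0],
    [0,0,0]
  ],
  "gripper": [0,0,0,0,0,0,0,0,0,0,0,0,0,0,0,0,0,0,0,0],
  "grip_force": 30
}}

```text
t: 9.1
tool_pos: [0.4999, 0.3142, 0.1665]
eef_rot: [0.072, 0.997, 0.0, 0.001]
contact_force: [5.0, -0.5, 2.1]
grip_width: 0.0095
gripper_force: 39.2
```

```bash
python3 -c "
from h import *
rep()
s,p,M=pose();print((M.T@s['contact_force']).round(1))"
```

```text
t 9.1 p [0.4999 0.3142 0.1665] alpha 1.427 zax [ 0.002  0.001 -1.   ] F [ 5.  -0.5  2.1] w 0.0095 gf 39.18700575828552 q [ 0.56  0.45  0.15  1.27 -0.    0.71] r 0.178 th 1.242
[-5.1  0.3 -2.1]
```

Open at about 1.25 rad. I'll release and then lift clear.

{"method": "jog_arm", "body": {
  "rotation": [
    [0,0,0],
    [0,0,0],
    [0,0,0],
    [0,0,0],
    [0,0,0],
    [0,0,0],
    [0,0,0],
    [0,0,0],
    [0,0,0],
    [0,0,0],
    [0,0,0],
    [0,0,0],
    [0,0,0],
    [0,0,0],
    [0,0,0],
    [0,0,0]
  ],
  "slide": [
    [0,0,0],
    [0,0,0],
    [0,0,0],
    [0,0,0],
    [0,0,0],
    [0,0,-0.01],
    [0,0,-0.012],
    [0,0,-0.015],
    [0,0,-0.015],
    [0,0,-0.015],
    [0,0,-0.015],
    [0,0,-0.015],
    [0,0,-0.015],
    [0,0,0],
    [0,0,0],
    [0,0,0]
  ],
  "gripper": [0.032,0.032,0.032,0.032,0.032,0.032,0.032,0.032,0.032,0.032,0.032,0.032,0.032,0.032,0.032,0.032]
}}

```text
t: 10.43
tool_pos: [0.4987, 0.3138, 0.2775]
eef_rot: [0.072, 0.997, -0.0, -0.0]
contact_force: [-0.4, -0.3, -0.3]
grip_width: 0.0321
gripper_force: 0.0
```

```bash
python3 -c "
from h import *
rep()
snap('side','s4')"
```

```text
t 10.4333 p [0.4987 0.3138 0.2775] alpha 1.426 zax [-0.001 -0.    -1.   ] F [-0.4 -0.3 -0.3] w 0.0321 gf 0.0 q [0.56 0.41 0.39 1.55 0.   0.71] r 0.1792 th 1.239
```

View pics/s4.png

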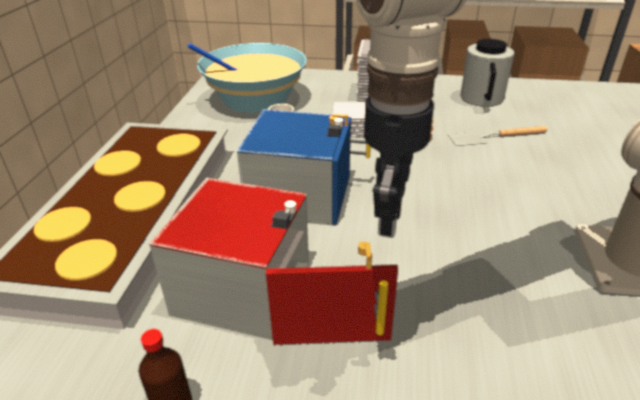

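The door stands wide open with its bar at (382,308). The gripper is clear above it, and the blue door is shut.

```bash
python3 -c "
from station import env
print(env.hand_in())"
```

```text
the job is handed in; nothing more can be done
None
```

I pushed the red door shut onto its catch and held it for about 0.4 s. I then pulled it open through the catch and released it at about 1.24 rad (71°), with the blue door still shut. The job was handed in at about 10.5 s; hand-in returned no verdict, and the door angles are from my own measurements.

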